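# Point out the square mount for the self-timer picture

## Task

With closed fingertips press the large self-timer button on the white camera control box fully in and let it go. Then, for the picture, point straight down at the square resin mount in the tray, fingertips one to three centimetres above the middle of its top, stay there at least three seconds and finish while still pointing. Touch neither mounts nor tray, do not press the small button, and leave the other things on the bench where they are.

Things in the scene. Friction and masses are not known exactly. Their poses are not given: they have to be found in the camera images.
- tray: white open specimen tray, 170 x 170 mm, rim 18 mm high, walls and floor 4 mm thick, fixed to the bench; origin under its centre, z up. Holds four resin mounts in a two by two pattern about 76 mm apart, in any order.
- mount_square: polished specimen set in black resin, bright metal patch in the middle of its top; loose, about 40 g, stands in the tray. The one to point at: square, 34 x 34 mm, 22 mm high; origin at the centre of its underside, x and y along its sides
- square_top (a point): point at the centre of the top face of that mount, 26 mm above the bench; z up
- mount_oblong: polished specimen set in black resin, bright metal patch in the middle of its top; loose, about 40 g, stands in the tray. Oblong, 54 (x) x 22 (y) mm, 22 mm high; origin at the centre of its underside
- mount_round: polished specimen set in black resin, bright metal patch in the middle of its top; loose, about 40 g, stands in the tray. Round, 30 mm across, 22 mm high; origin at the centre of its underside
- mount_wide: polished specimen set in black resin, bright metal patch in the middle of its top; loose, about 40 g, stands in the tray. Round and wide, 42 mm across, 16 mm high; origin at the centre of its underside
- panel: white camera control box, 110 (x) x 160 (y) mm, 35 mm high, fixed to the bench; origin under its centre. It carries two grey push buttons in black round collars, 80 mm apart, along y
- timer_top (a point): centre of the top of the large self-timer button (34 mm across, in a 50 mm collar), at the box's +y end, 57 mm above the bench when out, standing 10 mm out of its collar; pressed downward; moves with the button
- timer (a joint): travel of the self-timer button in m: 0 out, 0.006 fully in; its spring needs about 1.5 N to start and 5 N fully in, and returns it
- stop_top (a point): centre of the top of the small stop button (18 mm across, in a 34 mm collar), at the box's -y end, 57 mm above the bench; not to be pressed
- stop (a joint): travel of the small stop button in m: 0 out, 0.006 fully in
- oil: small amber immersion oil bottle, 28 mm across, 65 mm high, loose, standing between tray and box; origin at the centre of its underside
- glasses: pair of black-rimmed spectacles, open, about 130 mm wide (y), 135 mm long (x), 40 mm high, loose, at the far side of the bench; origin on the bench below its middle
- dish: shallow clear glass dish, 80 mm across, 14 mm high, loose, at the far side of the bench; origin at the centre of its underside
Mind the look-alikes: they are no part of the job. There is more than one size of the panel; the job needs the middle-sized.

How it is judged:
By the outcome, as a careful person would: the job done as asked, in the order asked, and still so for the second after the job is handed in, with the robot touching nothing.
It also fails if it takes over 38 s, if anything falls off the work surface, if the arm or the gripper's body presses on something with over 40 N, if the wrist force passes 120 N, or if a joint passes its speed limit or range.

## Robot

A 6-joint arm with a two-finger parallel gripper is mounted at the origin on the work surface. World frame = base frame: x ahead of the robot, y to its left, z up, the work surface at z = 0. Lengths are in m, angles in rad, forces in N, time in s.
With the tool pointing down it reaches from about 0.25 to 0.775 m from the base axis. Payload 4 kg.
Tool frame: the origin (TCP) lies between the finger pads, 19 mm behind the fingertips; this is the grasp point; z points along the fingers, y is the line along which they close (so a half turn about z gives the same grasp; the last joint's range is limited). The gripper opens to 94 mm and grips with 3 to 60 N. Pads are 16 mm wide; open, the fingers measure 119 mm over their backs; the gripper's body (75 mm by 177 mm) begins 78 mm behind the grasp point.
Start: joints at [1.216, 0.087, 1.371, -0, 1.684, -0.103], TCP at [0.137, 0.533, 0.224] pointing down, gripper open.
Joint ranges: [-3.1, 3.1], [-0.76, 2.03], [0.27, 2.55], [-1.08, 4.22], [0.17, 2.65], [-2.57, 2.57]. Speed limits (rad/s): [2.79, 2.79, 3.14, 3.14, 3.14, 3.14].

## Interface

Orientations are given as [roll, pitch, yaw] about the fixed x, y, z axes, in that order (R = Rz(yaw) Ry(pitch) Rx(roll)).
In Python, from bench import robot, imaging gives the robot as it stands.
- The arm moves only by the shell command python3 -m pendant 'ROWS'. ROWS is JSON, a list of rows, each a list of 7 numbers: the shift along the world's x, y, z in cm, then the turn, a rotation vector about the world's x, y, z in degrees, then the opening, from 0 (shut) to 1 (fully open). In form: [[dx, dy, dz, ax, ay, az, jaw], ...]. A call has 1 to 8 rows; each row shifts and turns the commanded pose from where the row before left it; what a row does not reach is not made up. A row lasts 1/10 s, in which the tool goes at most 50 mm and 8.59 degrees, less where a joint would pass 70% of its speed; a pose out of reach is approached as far as the arm can. A call is refused whole if a number of a shift passes 5 or a number of a turn 8.59, either way. A call with a gripper value outside its range is refused whole. The fingers move at their own pace and stop on an object; the grip force is fixed at half the most. Time passes only in rows, so rows that do not move let the fingers close. It gives the time, the measured TCP pose, the force, the opening and the grip force at its end, in the units of the state.
- robot.get_obs(): the state, without advancing time (a new reading comes with each control period).
- imaging.snapshot(name): name is "scene" or "top"; returns the picture (480x640x3 uint8, red, green, blue); there is no depth.
- imaging.camera_params(name): a dict with "camera_matrix" (3x3 intrinsics, pixels), "R" (3x3) and "t" (3): a world point X has camera coordinates R X + t. Camera axes: x right, y down, z forward; pixel columns grow to the right and rows downward; lengths in m; the calibration is good to about 2 mm. A picture is of the moment at which its call begins. camera_params takes no time and is no camera call.
- robot.close_job(): hands the job in; it is judged then, once.
The state is a dict: "time": time; "joint_positions": joint angles; "qvel": joint speeds; "joint_torque": joint torques, N m; "tool_pos": TCP position; "ee_rot": TCP orientation; "wrist_force": force on the tool from outside, world axes, zero at the start; "wrist_torque": the same for the moment, N m; "width": finger opening in m; "finger_force": force on a finger pad.
Only numpy, scipy, OpenCV 4.12 (cv2) and the standard library are available. Lean on these libraries where they do the work, as an engineer would, in place of code of your own. Each camera call takes 0.05 s, during which the arm holds its last target. There are 200 camera calls.

## Working session

There is one attempt and no reset: what is moved stays moved. The work goes in short steps, Python scripts to look and compute and a shell command to move; the robot and the scene stay as the last step left them, time stands still between calls to the robot, and variables do not carry over. Pictures are saved under pics/ and viewed, at most 10 in all, crops included, and the job is handed in when it is done.

```bash
mkdir -p pics; python3 - <<'E'
from bench import robot, imaging
import cv2,numpy as np
for n in("scene","top"):
    im=imaging.snapshot(n); cv2.imwrite(f"pics/{n}0.png",im[:,:,::-1])
    p=imaging.camera_params(n); print(n,np.round(p["camera_matrix"],1).tolist(),np.round(p["R"],3).tolist(),np.round(p["t"],3).tolist())
o=robot.get_obs();print(o["time"],o["tool_pos"],o["ee_rot"],o["width"])
E
```

```text
scene [[461.8, 0.0, 318.9], [0.0, 461.8, 250.9], [0.0, 0.0, 1.0]] [[0.126, 0.992, -0.021], [0.659, -0.1, -0.746], [-0.742, 0.08, -0.666]] [-0.01, -0.298, 1.417]
top [[536.0, 0.0, 310.2], [0.0, 536.0, 231.5], [0.0, 0.0, 1.0]] [[-0.007, -1.0, -0.019], [-0.984, 0.01, -0.176], [0.176, 0.018, -0.984]] [-0.045, 0.529, 0.967]
0.1 [0.13687612 0.5322297  0.22323901] [-3.13966321e+00 -1.78713363e-04  2.88979013e+00] 0.09421865319188269
```

View pics/scene0.png

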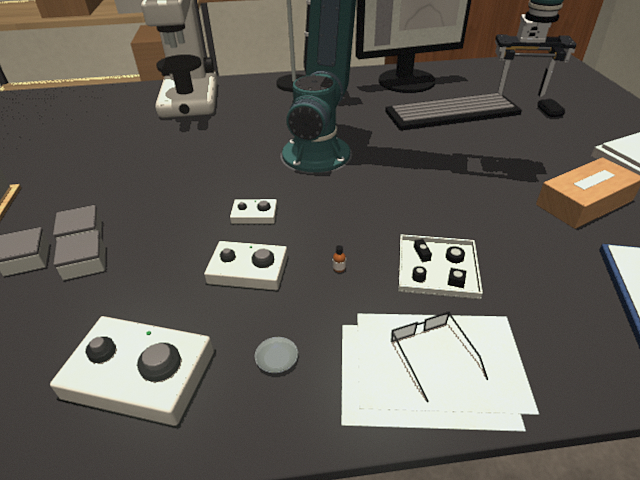

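View pics/top0.png

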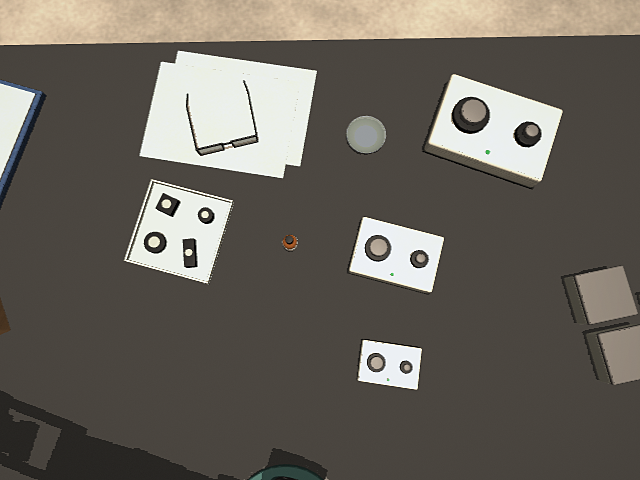

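The middle-sized box sits at about (396,255) in top and (246,265) in scene. Its large button is at top (378,247) and scene (263,257). The tray is at top (180,232), with the square mount at top (168,204) and scene (457,277). Next I'll segment these in both views and triangulate.

```bash
cat > h.py <<'E'
import cv2,numpy as np
from bench import imaging
P={n:imaging.camera_params(n) for n in("scene","top")}
def proj(n): p=P[n]; return p["camera_matrix"]@np.c_[p["R"],p["t"]]
def plane(n,uv,z):
    p=P[n]; d=p["R"].T@np.linalg.solve(p["camera_matrix"],[*uv,1]); c=-p["R"].T@p["t"]; return c+d*(z-c[2])/d[2]
def tri(a,b):
    X=cv2.triangulatePoints(proj("scene"),proj("top"),np.float64(a).reshape(2,1),np.float64(b).reshape(2,1))[:,0]; return X[:3]/X[3]
E
python3 - <<'E'
from h import *
im={n:cv2.imread(f"pics/{n}0.png") for n in P}
rois={"timer":((263,257,18),(378,247,20)),"stop":((228,254,13),(420,259,14)),"square":((457,277,13),(168,204,15))}
out=[]
for k,(s,t) in rois.items():
    c={}
    for n,(u,v,r) in zip(("scene","top"),(s,t)):
        a=im[n][v-r:v+r+1,u-r:u+r+1]; g=cv2.cvtColor(a,cv2.COLOR_BGR2GRAY)
        out.append(cv2.resize(a,(250,250),interpolation=cv2.INTER_NEAREST))
        # dark blob filled, then lighter part inside it
        d=cv2.findContours((g<(140 if k!="square" else 90)).astype(np.uint8),cv2.RETR_EXTERNAL,cv2.CHAIN_APPROX_NONE)[0]
        d=min(d,key=lambda q:-cv2.contourArea(q)); m=cv2.drawContours(np.zeros_like(g),[d],-1,1,-1)
        l=((g>(60 if k!="square" else 100))&(m>0)).astype(np.uint8)
        q=max(cv2.findContours(l,cv2.RETR_EXTERNAL,cv2.CHAIN_APPROX_NONE)[0],key=cv2.contourArea)
        M=cv2.moments(q); uv=(M["m10"]/M["m00"]+u-r,M["m01"]/M["m00"]+v-r); c[n]=uv
        z=.026 if k=="square" else .057
        print(k,n,np.round(uv,1),"area",M["m00"],"bbox",cv2.boundingRect(q)[2:],"plane",np.round(plane(n,uv,z),4))
    X=tri(c["scene"],c["top"]);print("  tri",np.round(X,4))
for n,z,ps in(("top",.035,[(363,217),(443,236),(432,292),(348,271)]),("top",.018,[(151,180),(233,201),(208,283),(125,260)])):
    print(np.round([plane(n,p,z)[:2] for p in ps],3).tolist())
print("oil",tri((339,252),(290,242)))
cv2.imwrite("pics/crops.png",np.vstack([np.hstack(out[0::2]),np.hstack(out[1::2])]))
E
```

```text
timer scene [261.8 254.3] area 122.0 bbox (21, 12) plane [ 0.5021 -0.1763  0.057 ]
timer top [377. 248.] area 393.5 bbox (24, 25) plane [ 0.4938 -0.1728  0.057 ]
  tri [ 0.4948 -0.1749  0.0502]
stop scene [226.2 251.6] area 32.5 bbox (10, 7) plane [ 0.4816 -0.2526  0.057 ]
stop top [418.3 259.2] area 139.5 bbox (16, 16) plane [ 0.4723 -0.2483  0.057 ]
  tri [ 0.4733 -0.2515  0.0494]
square scene [457.6 273.5] area 37.0 bbox (10, 6) plane [0.5904 0.2324 0.026 ]
square top [165.7 203.2] area 59.0 bbox (10, 9) plane [0.5908 0.234  0.026 ]
  tri [0.5906 0.2332 0.0263]
[[0.557, -0.15], [0.519, -0.301], [0.413, -0.275], [0.454, -0.119]]
[[0.64, 0.268], [0.596, 0.103], [0.435, 0.148], [0.481, 0.311]]
oil [ 0.50840154 -0.01011382  0.04692012]
```

View pics/crops.png

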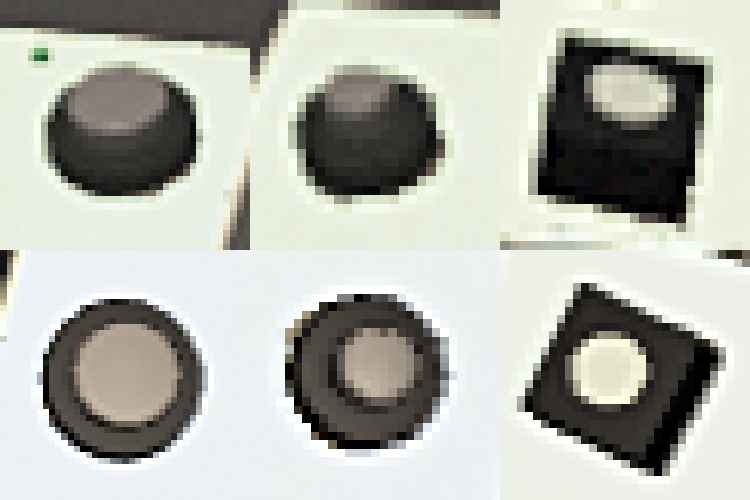

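The crops show the grey caps on dark collars, and the square mount's bright patch is clear (z 26.3 mm, as it should be). The cap threshold in the top view took in part of the collar, so I'll redo the caps.

```bash
python3 - <<'E'
from h import *
im={n:cv2.imread(f"pics/{n}0.png") for n in P}
for k,s,t in(("timer",(262,253,11),(378,247,12)),("stop",(227,250,8),(420,258,8))):
    c={}
    for n,(u,v,r),th in(("scene",s,72),("top",t,105)):
        g=cv2.cvtColor(im[n][v-r:v+r+1,u-r:u+r+1],cv2.COLOR_BGR2GRAY)
        L=cv2.connectedComponentsWithStats(((g>th)&(g<185)).astype(np.uint8),connectivity=4)
        i=L[1][r,r]; c[n]=L[3][i]+[u-r,v-r]; print(k,n,c[n],L[2][i],plane(n,c[n],.057).round(4))
    print(tri(c["scene"],c["top"]).round(4))
E
```

```text
timer scene [261.80952381 253.34920635] [  3   7  16  10 126] [ 0.499  -0.1761  0.057 ]
timer top [378.35185185 246.25925926] [  4   4  18  16 216] [ 0.4971 -0.1754  0.057 ]
[ 0.4974 -0.1758  0.0555]
stop scene [226.13513514 250.40540541] [ 3  6 10  6 37] [ 0.4777 -0.2529  0.057 ]
stop top [420.47169811 257.67924528] [ 5  4  8  8 53] [ 0.4751 -0.2523  0.057 ]
[ 0.4754 -0.253   0.0549]
```

Timer cap is at (0.498, -0.1755), 57 mm high. The cap spacing measures 80 mm, which matches the text. The path at 22 cm height is clear, so I'm moving over with the fingers closing.

```bash
python3 -m pendant '[[1.5,-3,0,0,0,0,0],[2,-4,0,0,0,0,0],[2,-4,0,0,0,0,0],[2,-4,0,0,0,0,0],[2,-4,0,0,0,0,0],[2,-4,0,0,0,0,0],[2,-4,0,0,0,0,0],[2,-4,0,0,0,0,0]]'
python3 -m pendant '[[2,-4,0,0,0,0,0],[2,-4,0,0,0,0,0],[2,-4,0,0,0,0,0],[2,-4,0,0,0,0,0],[2,-4,0,0,0,0,0],[2,-4,0,0,0,0,0],[2,-4,0,0,0,0,0],[0,0,0,0,0,0,0]]'
```

```text
time: 0.9
tool_pos: [0.2922, 0.221, 0.224]
ee_rot: [3.142, 0.0, 2.89]
wrist_force: [0.4, 0.3, -0.6]
width: 0.0336
finger_force: 0.0
time: 1.7
tool_pos: [0.433, -0.0614, 0.223]
ee_rot: [-3.14, -0.002, 2.883]
wrist_force: [-0.2, 0.1, -1.1]
width: 0.0006
finger_force: 0.0
```

Remaining: +6.5, -11.4 cm, then down to about 15 mm above the cap (TCP z 0.091).

```bash
python3 -m pendant '[[2,-3.8,0,0,0,0,0],[2,-3.8,0,0,0,0,0],[2,-3.8,0,0,0,0,0],[0.5,0,-3,0,0,0,0],[0,0,-4,0,0,0,0],[0,0,-4,0,0,0,0],[0,0,-2.2,0,0,0,0],[0,0,0,0,0,0,0]]'
python3 -m pendant '[[0,0,0,0,0,0,0],[0,0,0,0,0,0,0]]'
python3 - <<'E'
from h import *
cv2.imwrite("pics/p.png",np.vstack([cv2.resize(imaging.snapshot("scene")[180:300,180:340,::-1],(640,480))]))
E
```

```text
time: 2.5
tool_pos: [0.4938, -0.1689, 0.0876]
ee_rot: [3.139, -0.01, 2.89]
wrist_force: [0.5, 0.3, 0.6]
width: 0.0002
finger_force: 0.0
time: 2.7
tool_pos: [0.4983, -0.1715, 0.0945]
ee_rot: [-3.141, 0.004, 2.89]
wrist_force: [0.9, -0.3, 0.5]
width: 0.0006
finger_force: 0.0
```

View pics/p.png

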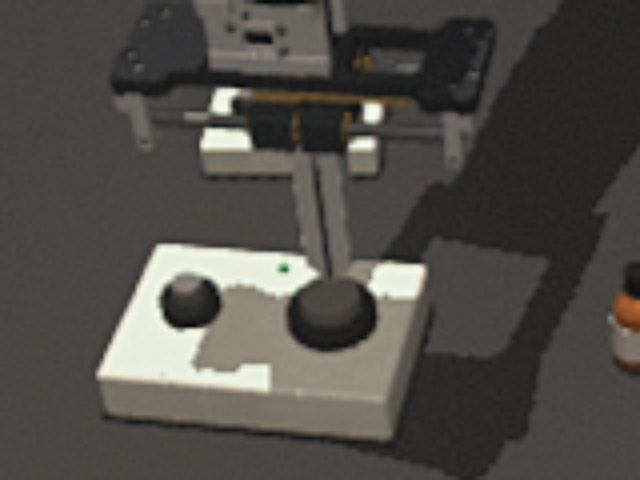

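The closed fingertips are above the large button, at crop (335,275), with the cap just below. I'll let the arm settle, correct y by -3 mm, then press slowly.

```bash
python3 -m pendant '[[0,-0.4,0,0,0,0,0],[0,0,0,0,0,0,0],[0,0,0,0,0,0,0],[0,0,0,0,0,0,0],[0,0,0,0,0,0,0]]'
python3 -m pendant '[[0,0,-0.5,0,0,0,0],[0,0,-0.5,0,0,0,0],[0,0,-0.4,0,0,0,0],[0,0,0,0,0,0,0],[0,0,0,0,0,0,0],[0,0,0,0,0,0,0]]'
```

```text
time: 3.25
tool_pos: [0.497, -0.1753, 0.0923]
ee_rot: [3.141, -0.0, 2.89]
wrist_force: [-0.3, -0.3, 0.1]
width: 0.0008
finger_force: 0.0
time: 3.85
tool_pos: [0.4972, -0.1754, 0.0784]
ee_rot: [3.142, 0.0, 2.89]
wrist_force: [0.3, -0.1, 0.1]
width: 0.0005
finger_force: 0.0
```

```bash
python3 -m pendant '[[0,0,-0.3,0,0,0,0],[0,0,-0.2,0,0,0,0],[0,0,0,0,0,0,0],[0,0,0,0,0,0,0]]'
python3 -m pendant '[[0,0,-0.2,0,0,0,0],[0,0,-0.2,0,0,0,0],[0,0,0,0,0,0,0],[0,0,0,0,0,0,0]]'
```

```text
time: 4.25
tool_pos: [0.4976, -0.1756, 0.0739]
ee_rot: [-3.141, 0.002, 2.89]
wrist_force: [0.8, -0.4, 2.1]
width: 0.0003
finger_force: 1.3
time: 4.65
tool_pos: [0.4976, -0.1756, 0.0701]
ee_rot: [-3.141, 0.002, 2.89]
wrist_force: [0.4, -0.2, 5.3]
width: 0.0004
finger_force: 2.7
```

```bash
python3 -m pendant '[[0,0,-0.1,0,0,0,0],[0,0,-0.1,0,0,0,0],[0,0,0,0,0,0,0],[0,0,0,0,0,0,0],[0,0,0,0,0,0,0]]'
```

```text
time: 5.15
tool_pos: [0.4976, -0.1756, 0.0699]
ee_rot: [-3.141, 0.002, 2.89]
wrist_force: [-2.3, 1.6, 12.9]
width: 0.001
finger_force: 6.5
```

It's on the hard stop: 12.9 N with no further travel. Lifting off now and moving over the square mount (+9.3, +40.9 cm).

```bash
python3 -m pendant '[[0,0,0.5,0,0,0,0],[0,0,1.5,0,0,0,0],[0,0,3,0,0,0,0],[0,0,4,0,0,0,0],[0,0,3,0,0,0,0],[0,0,0,0,0,0,0],[0,0,0,0,0,0,0]]'
python3 -m pendant '[[0.5,2,0,0,0,0,0],[0.9,4,0,0,0,0,0],[0.9,4,0,0,0,0,0],[0.9,4,0,0,0,0,0],[0.9,4,0,0,0,0,0],[0.9,4,0,0,0,0,0],[0.9,4,0,0,0,0,0],[0.9,4,0,0,0,0,0]]'
python3 -m pendant '[[0.9,4,0,0,0,0,0],[0.9,4,0,0,0,0,0],[0.7,3,0,0,0,0,0],[0,0,0,0,0,0,0],[0,0,0,0,0,0,0],[0,0,0,0,0,0,0],[0,0,0,0,0,0,0],[0,0,0,0,0,0,0]]'
python3 - <<'E'
from h import *
a=imaging.snapshot("top")[:,:,::-1];b=imaging.snapshot("scene")[:,:,::-1]
cv2.imwrite("pics/q.png",np.hstack([cv2.resize(a[160:320,320:480],(400,400)),cv2.resize(b[200:300,200:300],(400,400))]))
E
```

```text
time: 5.85
tool_pos: [0.4968, -0.1752, 0.1867]
ee_rot: [3.141, -0.001, 2.89]
wrist_force: [-0.7, 0.4, -1.1]
width: 0.0004
finger_force: 0.0
time: 6.65
tool_pos: [0.5636, 0.1262, 0.1838]
ee_rot: [-3.139, -0.005, 2.89]
wrist_force: [1.0, -0.9, 0.7]
width: 0.0004
finger_force: 0.0
time: 7.45
tool_pos: [0.59, 0.2334, 0.1874]
ee_rot: [-3.142, 0.0, 2.888]
wrist_force: [0.8, -0.3, -0.4]
width: 0.0003
finger_force: 0.0
```

View pics/q.png

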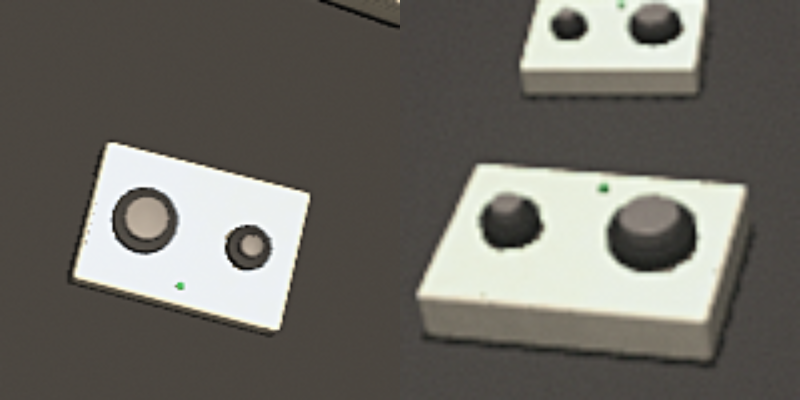

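Both buttons are out again: large at crop (147,217), small at (250,246). The tool is over the mount at (0.590, 0.2334), so I'll lower it by 12.2 cm gently.

```bash
python3 -m pendant '[[0,0,-2,0,0,0,0],[0,0,-3,0,0,0,0],[0,0,-3,0,0,0,0],[0,0,-2,0,0,0,0],[0,0,-1,0,0,0,0],[0,0,-0.7,0,0,0,0],[0,0,-0.5,0,0,0,0],[0,0,0,0,0,0,0]]'
python3 -m pendant '[[0,0,0,0,0,0,0],[0,0,0,0,0,0,0],[0,0,0,0,0,0,0],[0,0,0,0,0,0,0],[0,0,0,0,0,0,0],[0,0,0,0,0,0,0],[0,0,0,0,0,0,0],[0,0,0,0,0,0,0]]'
python3 - <<'E'
from h import *
a=imaging.snapshot("top")[:,:,::-1];b=imaging.snapshot("scene")[:,:,::-1]
cv2.imwrite("pics/r.png",np.hstack([cv2.resize(a[150:300,110:260],(400,400)),cv2.resize(b[220:310,390:490],(400,360)).copy() if 0 else cv2.resize(b[210:310,390:490],(400,400))]))
E
```

```text
time: 8.35
tool_pos: [0.5903, 0.2347, 0.0657]
ee_rot: [3.141, 0.001, 2.89]
wrist_force: [-0.3, -0.3, -0.1]
width: 0.0006
finger_force: 0.0
time: 9.15
tool_pos: [0.59, 0.2347, 0.0653]
ee_rot: [3.142, -0.0, 2.89]
wrist_force: [-0.5, 0.8, 0.3]
width: 0.0006
finger_force: 0.0
```

View pics/r.png

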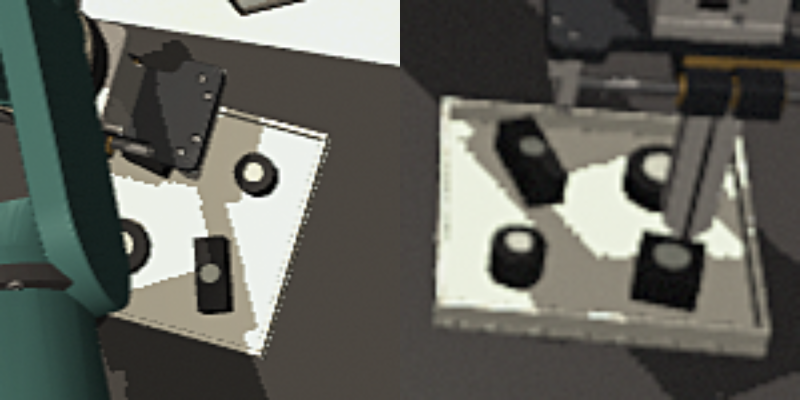

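The fingertips are at about crop (687,235), just above the square mount's patch at (675,257). I'll check the sideways offset by projection.

```bash
python3 - <<'E'
from h import *
for X in([.590,.2347,.0463],[.590,.2347,.1],[.5906,.2332,.026]):
    u=proj("scene")@[*X,1]; u=u[:2]/u[2]; print(u.round(1),((u-[390,210])*4+[400,0]).round(0))
b=imaging.snapshot("scene")[:,:,::-1]
cv2.imwrite("pics/s.png",cv2.resize(b[235:290,430:485],(600,600),interpolation=cv2.INTER_CUBIC))
E
```

```text
[460.3 266.3] [681. 225.]
[465.2 247.1] [701. 148.]
[458.  273.5] [672. 254.]
```

View pics/s.png

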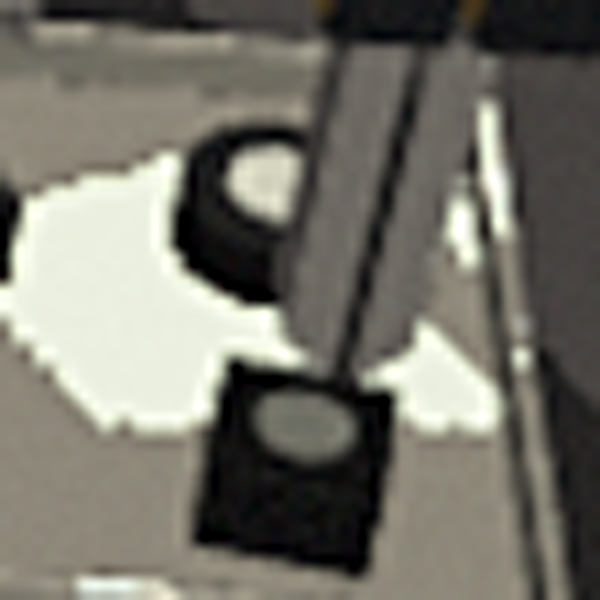

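The gap between the fingers sits within about 1 px (2 mm) of its predicted place. I'll shift -1.5 mm in y and hold for over 3 s.

```bash
Z='0'; python3 -m pendant '[[0,-0.15,0,0,0,0,0],[0,0,0,0,0,0,0],[0,0,0,0,0,0,0],[0,0,0,0,0,0,0],[0,0,0,0,0,0,0],[0,0,0,0,0,0,0],[0,0,0,0,0,0,0],[0,0,0,0,0,0,0]]'
for i in 1 2 3 4 5; do python3 -m pendant '[[0,0,0,0,0,0,0],[0,0,0,0,0,0,0],[0,0,0,0,0,0,0],[0,0,0,0,0,0,0],[0,0,0,0,0,0,0],[0,0,0,0,0,0,0],[0,0,0,0,0,0,0],[0,0,0,0,0,0,0]]' | head -3; done
python3 -c "
from bench import robot
print(robot.close_job())"
```

```text
time: 10.1
tool_pos: [0.59, 0.2332, 0.0653]
ee_rot: [3.142, 0.0, 2.89]
wrist_force: [-0.3, 0.2, -0.1]
width: 0.0005
finger_force: 0.0
time: 10.9
tool_pos: [0.59, 0.2332, 0.0653]
ee_rot: [3.141, 0.0, 2.89]
time: 11.7
tool_pos: [0.59, 0.2332, 0.0653]
ee_rot: [3.142, -0.0, 2.89]
time: 12.5
tool_pos: [0.59, 0.2332, 0.0653]
ee_rot: [3.141, -0.0, 2.89]
time: 13.3
tool_pos: [0.59, 0.2332, 0.0653]
ee_rot: [3.141, -0.0, 2.89]
time: 14.1
tool_pos: [0.5901, 0.2332, 0.0653]
ee_rot: [3.141, 0.0, 2.89]
the job is handed in; nothing more can be done
None
```

The self-timer button was pressed fully in (12.9 N against its stop) and let go, and the arm then held about 2 cm above the middle of the square mount for over 4 s; I handed the job in still pointing, at 14.1 s, with no sign of contact with anything else.

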